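# Seat the hand press's force-amplifier card in its monitor rack

## Robot

A 6-joint arm with a two-finger parallel gripper is mounted at the origin on the work surface. World frame = base frame: x ahead of the robot, y to its left, z up, the work surface at z = 0. Lengths are in m, angles in rad, forces in N, time in s.
With the tool pointing down it reaches from about 0.325 to 0.925 m from the base axis. Payload 3.1 kg.
Tool frame: the origin (TCP) lies on the centre line of the jaws, within the pads' length; the fingertips stand 25 mm ahead of it and the grasp point (between the pads) lies 6 mm ahead of it (ctrl.tip_extent is the distance from the TCP to the fingertips, in m); z points along the fingers, y is the line along which they close (so a half turn about z gives the same grasp; the last joint's range is limited). The gripper opens to 85 mm and grips with 20 to 120 N. Pads are 22 mm wide; open, the fingers measure 114 mm over their backs; the gripper's body (76 mm by 85 mm) begins 54 mm behind the grasp point. The pads swing forward as they close: fully open they stand 13 mm farther back than shut.
Start: joints at [-0.112, 0.217, 1.613, -0, 1.311, -0.112], TCP at [0.625, 0, 0.256] pointing down, gripper open.
Joint ranges: [-2.75, 2.75], [-0.78, 2.1], [0.31, 2.55], [-1.13, 4.27], [0.13, 2.63], [-2.58, 2.58]. Speed limits (rad/s): [2.79, 2.79, 3.14, 3.14, 3.14, 3.14].

## Interface

Orientations are given as a unit quaternion [x, y, z, w].
In Python, from bench import ctrl, vision gives the robot as it stands. The module is installed in compiled form; this text tells all that it offers.
- The arm moves only by the shell command python3 -m creep 'ROWS'. ROWS is JSON, a list of rows, each a list of 7 numbers: the turn, a rotation vector about the tool's x, y, z in units of 8 degrees (1.0 is 8 degrees), then the shift along the tool's x, y, z in units of 0.02 m (1.0 is 0.02 m), then the gripper's target within -1 to 1 (shut at 1, half-way at 0, fully open at -1). In form: [[ax, ay, az, dx, dy, dz, jaw], ...]. A call has exactly 5 rows; each row shifts and turns the commanded pose from where the row before left it, along the tool's axes as they then stand; what a row does not reach is not made up. A row lasts 1/10 s, in which the tool goes at most 50 mm and 8.59 degrees, less where a joint would pass 70% of its speed; a pose out of reach is approached as far as the arm can. A call with a number of a shift or a turn outside -1 to 1 is refused whole. A call with a gripper value outside its range is refused whole. The fingers move at their own pace and stop on an object; the grip force is fixed at half the most. Time passes only in rows, so rows that do not move let the fingers close, or fill a call up. It gives the time, the measured TCP pose, the force, the opening and the grip force at its end, in the units of the state.
- ctrl.state(): the state, without advancing time (a new reading comes with each control period).
- vision.get_image(name): name is "scene" or "side" or "wrist"; returns (picture, depth): 480x640x3 uint8, blue, green, red; 480x640 float32, m along the optical axis (not along the pixel's ray), 0 where there is no reading.
- vision.camera_model(name): a dict with "intrinsics" (3x3 intrinsics, pixels), "R" (3x3) and "t" (3): a world point X has camera coordinates R X + t; the wrist camera has in their place "hand_eye" (4x4, takes a point from camera to tool coordinates, whose origin is the TCP and whose axes are the flange's). Camera axes: x right, y down, z forward; pixel columns grow to the right and rows downward; lengths in m; the calibration is good to about 2 mm. The wrist camera is an equidistant fisheye: a pixel r from the principal point sees the ray r / f radians off the axis. A picture is of the moment at which its call begins: read the wrist's pose just before it. camera_model takes no time and is no camera call.
- ctrl.job_done(): hands the job in; it is judged then, once.
The state is a dict: "time": time; "joints": joint angles; "joint_vel": joint speeds; "effort": joint torques, N m; "tool_pos": TCP position; "tcp_rot": TCP orientation; "wrist_force": force on the tool from outside, world axes, zero at the start; "moment": the same for the moment, N m; "finger_gap": finger opening in m; "finger_force": force on a finger pad.
Only numpy, scipy, OpenCV 4.12 (cv2) and the standard library are available. Lean on these libraries where they do the work, as an engineer would, in place of code of your own. Each camera call takes 0.05 s, during which the arm holds its last target. There are 200 camera calls.

## Task

Put the hand press's force-amplifier card back into its monitor rack: lift it out of the wooden stand by its handle, find the two card guides by feel and slide it down them until it rests on the connectors, without ramming it. Then let go and swing both of its ejector levers inward, without straining them, until they lie flat and the card is drawn fully home. Leave the loose press parts around it where they are.

Things in the scene. Friction and masses are not known exactly. Their poses are not given: they have to be found in the camera images.
- card: Force-amplifier card, 0.35-0.55 kg, upright in the stand. Origin: middle of the board's lower edge; z up, y along its width, x through its thickness. Board 4 mm thick, y +-50, 84 mm tall, lower corners bevelled (+-43 at the bottom, full width 10 mm up). Parts on its +x face reach x = 9 mm. Front panel on top: z 84-88, x +-10, y +-56 mm. It may go into the rack either way round (half turn about z).
- handle (a point): Grip point in the card's pull handle, 110 mm above the card's origin. The handle is a grey block in the middle of the front panel, 12 mm thick (card x, grip it across this), 24 mm wide (card y), z = 88 to 118 mm of the card.
- lever_a_swing (a joint): Angle of the ejector lever at the card's +y end: 0 = open (arm up), 1.57 = closed (flat). Starts at 0 to 0.15, stays where left. Pivot along x at card y = +58, z = 92 mm. It swings inward over the panel and down: free to about 0.95 rad, then it draws that end of the card down 6 mm against the connectors.
- lever_b_swing (a joint): The same for the mirror-image lever at the card's -y end (pivot at card y = -58, z = 92 mm). Beyond 0.95 rad a lever takes up to about 17 N, pushed 26 mm from its pivot, then ever less, and stops hard at 1.57. The second is lighter once the first is in. Over 45 N strains a lever.
- lever_a: Black lever at the card's +y end, origin on its pivot. Arm 38 mm long from the pivot, 5 mm thick, 9 mm wide (x); its last 8 mm are 13 mm wide, 6 mm thick. Open, it stands up, leaning 8 degrees outward; closed, it points inward along the panel, end 8 degrees up. Its 16 mm steel claw points down when open, outward when closed, and then lies under the rack's rail.
- lever_b: Black lever at the card's -y end, mirror image of lever_a, origin on its pivot. Both pivots sit in dark brackets on the panel's ends (|y| = 52 to 62 mm, x +-5, up to z = 96 mm of the card).
- rack: Monitor rack: grey case fixed to the table, 116 (x) by 166 (y) by 129 mm tall, open slot on top. Origin: centre of its underside, z up. Two aluminium rails run along x on top at |y| = 66 to 83 mm, z = 124 to 129 mm; the levers' claws hook under their inner edges. Blank panels (top z = 118) close the top at |x| = 24 to 55 mm.
- opening (a point): Middle of the 48 mm wide open slot in the rack's top, 118 mm above its underside. The card goes down here with its width along the rack's y. Two off-white nylon card guides face each other in it at |y| = 43 to 54 mm, each with an upright channel 6 mm wide (x), to |y| = 51.3 mm, lips rounded 1.5 mm.
- guide_tops (a point): Height of the guides' flat tops, 114 mm above the rack's underside, 28 mm wide either side of the channel. Guides and connectors were screwed along the rails as one set: the channels lie up to 12 mm either way along the rack's x from this point (parallel to its y). That shift is NOT measured: find it by feel; a card that misses lands on these tops.
- card_home (a point): Where the card's origin is when fully home (panel on the guides): 30 mm above the rack's underside, plus the unmeasured shift along x. Let down, the card rests on the connectors about 6 mm higher, panel proud of the guides. Pressing it home by hand would take over 50 N and harm it; with both levers open its contact forces on the rack must not add up to over 60 N.
- stand: Beech card stand, fixed, 70 by 140 mm, base 10 mm thick, with a slotted post 60 mm tall at each end (y = +-42 to 60 mm; slots 6.4 mm wide). The card stands in it with its lower edge on the base; lift it straight up by more than 50 mm to clear the posts.
- seat_insert: Steel valve seat insert, a loose ring 46 mm across and 12 mm high; leave it alone. Origin: centre of its underside.
- bushing: Bronze bushing, a loose sleeve 32 mm across and 32 mm high; leave it alone. Origin: centre of its underside.
- push_block: White nylon push block, loose, 40 mm across, 48 mm high; leave it alone. Origin: centre of its underside.
- reed_ring: Loose flat ring of blued reed valves, about 92 mm across and 5 mm thick; leave it alone. Origin: centre of its underside.
Mind the look-alikes: they are no part of the job. There is more than one size of the card; the job needs the middle-sized.

How it is judged:
On the way, in this order (a step that is already met when the one before it is completed fails the run):
1. the card stands in both guides, let down onto the connectors but not yet drawn home, both levers still open (horizontal distance between card and opening below 0.016 m and angle between the y axis of card and the y axis of rack, either way round below 0.06 rad and angle between card's own z axis and vertical below 0.06 rad and z of card in the frame of rack between 0.0335 and 0.0385 m and value of joint each of lever_a_swing, lever_b_swing below 0.8 rad and contact force between the fingers and card below 0.5 N), for 0.2 s.
2. both levers have been swung flat and the card is fully home (horizontal distance between card and opening below 0.016 m and angle between the y axis of card and the y axis of rack, either way round below 0.06 rad and angle between card's own z axis and vertical below 0.06 rad and z of card in the frame of rack below 0.032 m and value of joint each of lever_a_swing, lever_b_swing above 1.4 rad), for 0.2 s.
At the end, for the whole second after the job is handed in: the card is in the rack's guides, upright and square, drawn down to within 2 mm of fully home, both levers closed (over 1.40 of 1.57 rad), at rest and let go (all of step 2 and linear speed of card below 0.01 m/s); the robot touches nothing.
It fails at once if the card is rammed: its contact forces on the rack add up to more than 60 N while both levers are open (contact force between card and rack above 60 N and value of joint each of lever_a_swing, lever_b_swing below 0.8 rad).
It fails at once if an ejector lever is strained: pushed with more than 45 N (contact force between the fingers and lever_a above 45 N or contact force between the fingers and lever_b above 45 N).
It fails at once if a loose press part is shoved by more than 15 mm (distance of any of seat_insert, bushing, push_block, reed_ring from where it was at the start of the episode above 0.015 m).
It also fails if it takes over 72 s, if anything falls off the work surface, if the arm or the gripper's body presses on something with over 40 N, if the wrist force passes 120 N, or if a joint passes its speed limit or range.

## Working session

There is one attempt and no reset: what is moved stays moved. The work goes in short steps, Python scripts to look and compute and a shell command to move; the robot and the scene stay as the last step left them, time stands still between calls to the robot, and variables do not carry over. Pictures are saved under pics/ and viewed, at most 10 in all, crops included, and the job is handed in when it is done.

```bash
mkdir -p pics; cat > h.py <<'E'
import numpy as np, cv2
from bench import ctrl, vision
from scipy.spatial.transform import Rotation as Rn
def grab(n):
    im,d=vision.get_image(n); np.savez(''+n+'.npz',im=im,d=d); return im,d
def load(n):
    z=np.load(''+n+'.npz'); return z['im'],z['d']
def world(n,d=None):
    m=vision.camera_model(n); K=np.array(m['intrinsics']);R=np.array(m['R']);t=np.array(m['t'])
    v,u=np.mgrid[0:480,0:640]
    X=np.stack([(u-K[0,2])/K[0,0]*d,(v-K[1,2])/K[1,1]*d,d],-1)
    return (X-t)@R
E
python3 - <<'E'
from h import *
for n in('scene','side'):
    im,d=grab(n); cv2.imwrite(f'pics/{n}0.png',im); m=vision.camera_model(n); print(n,m['intrinsics'],-np.array(m['R']).T@np.array(m['t']))
print(ctrl.state())
E
```

```text
scene [[588.88941934   0.         312.83400257]
 [  0.         588.88941934 253.68875882]
 [  0.           0.           1.        ]] [ 0.83039658 -0.50512361  1.00246075]
side [[475.75091768   0.         323.4012282 ]
 [  0.         475.75091768 231.53198211]
 [  0.           0.           1.        ]] [ 0.29608445 -0.39929037  0.74076146]
{'time': 0.1, 'joints': array([-1.12169403e-01,  2.17678469e-01,  1.61479311e+00,  1.00110905e-05,
        1.31133990e+00, -1.12187679e-01]), 'joint_vel': array([ 0.00190456, -0.00234449, -0.00134457, -0.00082337, -0.00068541,
       -0.00030462]), 'effort': array([-3.89421966e-04, -3.98076224e+01, -3.04969239e+01, -1.69335931e-04,
        4.17826959e-03,  6.71974954e-05]), 'tool_pos': array([6.24302936e-01, 1.22542051e-04, 2.55088819e-01]), 'tcp_rot': array([ 7.07100796e-01,  7.07111896e-01, -6.87942983e-04, -8.70372771e-04]), 'wrist_force': array([ 0.79234113, -0.06400888, -0.50581639]), 'moment': array([ 0.00141871, -0.00078526, -0.00685358]), 'finger_force': 0.0, 'finger_gap': 0.08543826524657355}
```

View pics/scene0.png

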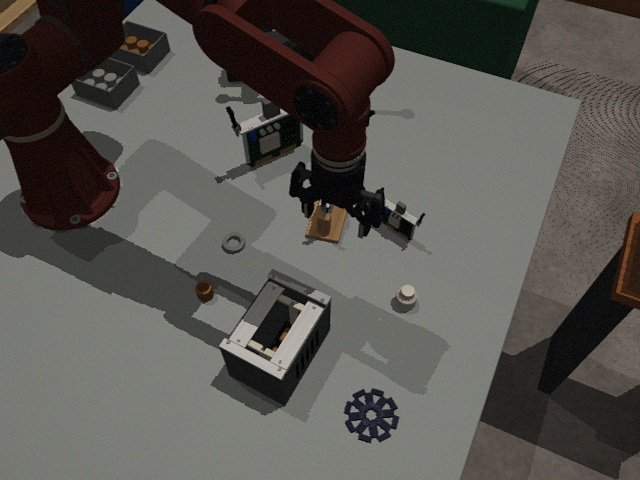

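View pics/side0.png

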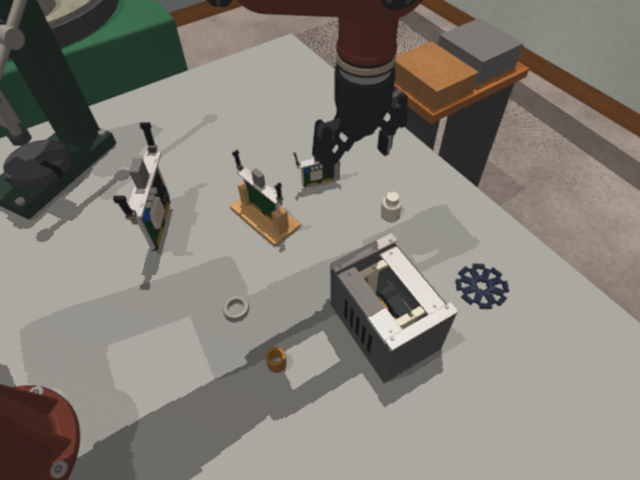

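The side view shows three cards: a large one at (150,205), one in the beech stand at (262,190), and a small one at (318,168). By the description, I want the one in the stand. The rack is at (390,305).

```bash
python3 - <<'E'
from h import *
im,d=load('side')
a=cv2.resize(im[135:250,215:315],None,fx=5,fy=5,interpolation=cv2.INTER_CUBIC)
b=cv2.resize(im[225:385,320:470],None,fx=3.6,fy=3.6,interpolation=cv2.INTER_CUBIC)
cv2.imwrite('pics/c1.png',np.clip(a*1.6,0,255)); cv2.imwrite('pics/c2.png',np.clip(b*1.6,0,255))
for n in('side','scene'):
    im,d=load(n);W=world(n,d)
    hs=[(258,177),(240,162),(278,190),(150,180),(320,160)] if n=='side' else [(320,222),(401,210),(270,110)]
    for u,v in hs: print(n,u,v,W[v,u].round(4))
    # rack rails 
    M=(abs(W[...,2]-.129)<.004)&(d>0)
    M[:, :200]=0
    v,u=np.nonzero(M); P=W[M]; print(len(P))
E
```

```text
side 258 177 [0.5298 0.1718 0.1241]
side 240 162 [0.5256 0.237  0.112 ]
side 278 190 [0.5421 0.1214 0.1269]
side 150 180 [0.3655 0.2749 0.1254]
side 320 160 [ 0.5478 -0.0083  0.2973]
1739
scene 320 222 [0.5395 0.1251 0.0451]
scene 401 210 [0.6824 0.1916 0.0843]
scene 270 110 [0.3602 0.2686 0.1512]
1810[ WARN:0@0.573] global loadsave.cpp:1063 imwrite_ Unsupported depth image for selected encoder is fallbacked to CV_8U.
```

View pics/c1.png

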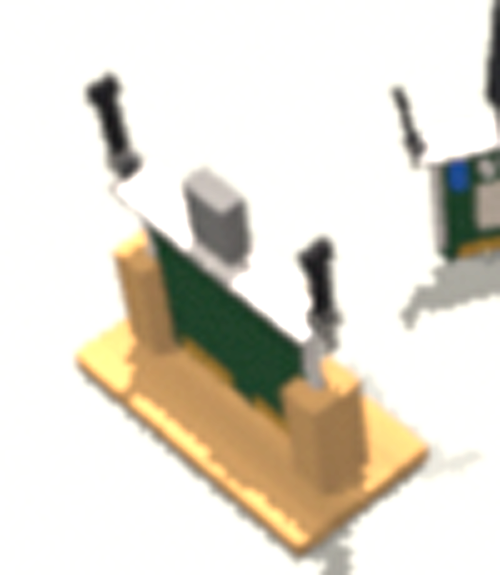

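View pics/c2.png

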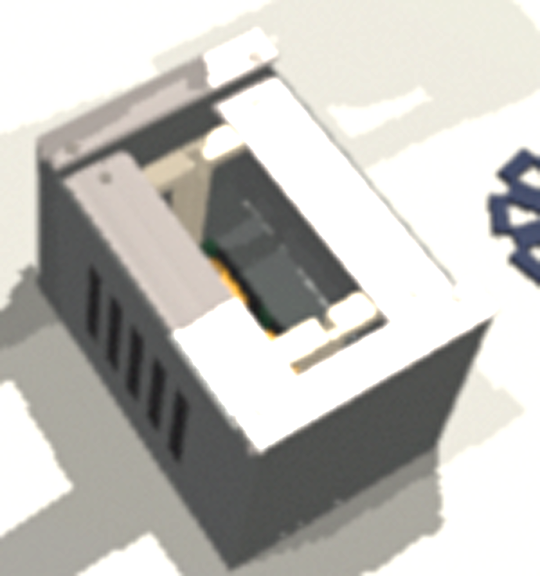

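The crop c1 shows the middle card upright in the stand. The handle top is at side (258,172), the levers are open, and the parts face away from the camera. c2 shows the rack with off-white guides, and the near channel's gap is at about side (410,315). Next I fit the poses from depth.

```bash
python3 - <<'E'
from h import *
PP={}
for n in('side','scene'):
    im,d=load(n);W=world(n,d)
    z=W[...,2]; ok=(d>0)&(W[...,0]>.55)&(W[...,0]<.95)&(W[...,1]<.0)&(W[...,1]>-.35)
    M=ok&(z>.110)&(z<.135)
    # largest blob
    nl,l,s,c=cv2.connectedComponentsWithStats(M.astype(np.uint8)); 
    k=1+np.argmax(s[1:,4]); P=W[l==k]; r=cv2.minAreaRect(P[:,:2].astype(np.float32)); print(n,'rack',s[k],r, 'zmed rails',np.percentile(P[:,2],[50,90]))
    R=ok&(z>.1225)&(z<.134); print(' rails',cv2.minAreaRect(W[R][:,:2].astype(np.float32)),R.sum(),np.median(W[R],0))
    PP[n]=P
    # card top / handle
    ok=(d>0)&(W[...,0]>.46)&(W[...,0]<.62)&(W[...,1]<.26)&(W[...,1]>.07)
    for lo,hi in((.09,.106),(.118,.14)):
        M=ok&(z>lo)&(z<hi); Q=W[M]
        if len(Q)>5: 
            print(n,'card',lo,len(Q),Q.mean(0).round(4),cv2.minAreaRect(Q[:,:2].astype(np.float32)))
    B=ok&(z>.004)&(z<.016); Q=W[B]
    print(n,'base',cv2.minAreaRect(Q[:,:2].astype(np.float32)),len(Q))
    for (u,v) in ([(258,171),(259,173),(261,174),(256,171)] if n=='side' else []): print(u,v,W[v,u].round(4))
E
```

```text
side rack [ 342  233  116  111 3826] ((0.5926414132118225, -0.14429178833961487), (0.1675896793603897, 0.09499724209308624), 86.33744812011719) zmed rails [0.11717142 0.12842168]
 rails ((0.5926463007926941, -0.1442115604877472), (0.16743774712085724, 0.09482966363430023), 86.39678192138672) 1296 [ 0.59356854 -0.21182615  0.12787692]
side card 0.09 469 [0.5311 0.1785 0.0975] ((0.533553957939148, 0.17951719462871552), (0.022255003452301025, 0.12354695796966553), 10.460192680358887)
side card 0.118 219 [0.5321 0.1797 0.1282] ((0.5335748791694641, 0.18262562155723572), (0.015485263429582119, 0.1274450421333313), 10.333625793457031)
side base ((0.5325128436088562, 0.1811915636062622), (0.07096614688634872, 0.14260005950927734), 10.756523132324219) 1132
258 171 [0.5363 0.1828 0.1265]
259 173 [0.5348 0.1761 0.1278]
261 174 [0.5368 0.1727 0.1269]
256 171 [0.5334 0.1851 0.1263]
scene rack [ 235  274   96  109 3667] ((0.5937341451644897, -0.14301343262195587), (0.16854393482208252, 0.09642869979143143), 86.33684539794922) zmed rails [0.11955644 0.13087087]
 rails ((0.5935366153717041, -0.14288559556007385), (0.1685166358947754, 0.09562968462705612), 86.48099517822266) 1210 [ 0.59687934 -0.20888697  0.12995125]
scene card 0.09 50 [0.5455 0.1271 0.0992] ((0.5427071452140808, 0.1295943707227707), (0.019538624212145805, 0.02301182597875595), 83.88848876953125)
scene card 0.118 6 [0.5443 0.1235 0.1202] ((0.5443162322044373, 0.1236114352941513), (0.003971812315285206, 0.0011810397263616323), 16.67852020263672)
scene base ((0.5397704839706421, 0.15423861145973206), (0.1577262580394745, 0.16711243987083435), 0.6755045652389526) 998
```

```bash
python3 - <<'E'
from h import *
for n in('side','scene'):
    im,d=load(n);W=world(n,d)
    z=W[...,2]; ok=(d>0)&(W[...,0]>.47)&(W[...,0]<.95)&(W[...,1]<-.03)&(W[...,1]>-.35)
    M=ok&(z>.110)&(z<.135)
    nl,l,s,c=cv2.connectedComponentsWithStats(M.astype(np.uint8)); 
    k=1+np.argmax(s[1:,4]); P=W[l==k]; r=cv2.minAreaRect(P[:,:2].astype(np.float32)); print(n,'rack',r)
    c0=np.array(r[0]); a=np.radians(r[2]-90); 
    X=(W[...,:2]-c0)@np.array([[np.cos(a),-np.sin(a)],[np.sin(a),np.cos(a)]])
    # off-white guides: x,y,z in rack frame near |y|43-54
    for sg in(1,-1):
        m=ok&(abs(X[...,0])<.0235)&(sg*X[...,1]>.041)&(sg*X[...,1]<.056)&(z>.05)
        for lo in np.arange(-.024,.024,.002):
            q=m&(X[...,0]>=lo)&(X[...,0]<lo+.002)
            if q.sum(): print(sg,round(lo*1e3),q.sum(),'z',np.percentile(z[q],[10,50,90]).round(4),'bright',im[q].mean().round())
E
```

```text
side rack ((0.5814120769500732, -0.14357298612594604), (0.1675896793603897, 0.11750191450119019), 86.33744812011719)
1 -24 1 z [0.1138 0.1138 0.1138] bright 110.0
1 -22 6 z [0.1114 0.1128 0.1132] bright 123.0
1 -20 12 z [0.1109 0.1126 0.1139] bright 118.0
1 -18 9 z [0.1084 0.1118 0.1126] bright 114.0
1 -16 12 z [0.1094 0.1128 0.1142] bright 116.0
1 -14 10 z [0.11   0.1129 0.1136] bright 117.0
1 -12 9 z [0.1078 0.1126 0.114 ] bright 118.0
1 -10 9 z [0.11   0.1122 0.1133] bright 118.0
1 -8 11 z [0.1081 0.1124 0.1136] bright 115.0
1 -6 10 z [0.1101 0.112  0.1126] bright 115.0
1 -4 45 z [0.0672 0.0886 0.1128] bright 102.0
1 -2 33 z [0.0728 0.0854 0.1089] bright 97.0
1 0 6 z [0.0643 0.1007 0.1121] bright 102.0
1 2 6 z [0.1068 0.111  0.1136] bright 106.0
1 4 23 z [0.0649 0.0991 0.1104] bright 101.0
1 6 66 z [0.0585 0.0863 0.1111] bright 101.0
1 8 17 z [0.0705 0.1074 0.1134] bright 124.0
1 10 12 z [0.1085 0.1118 0.1135] bright 153.0
1 12 8 z [0.1096 0.112  0.1139] bright 178.0
1 14 9 z [0.11   0.1115 0.1139] bright 182.0
1 16 11 z [0.1103 0.1128 0.1135] bright 194.0
1 18 8 z [0.1071 0.1121 
[... 2846 characters left out ...]
bright 145.0
-1 -6 10 z [0.1115 0.1134 0.1163] bright 137.0
-1 -4 11 z [0.097  0.1136 0.1161] bright 133.0
-1 -2 18 z [0.0948 0.1088 0.1153] bright 101.0
-1 0 11 z [0.0984 0.112  0.1161] bright 88.0
-1 2 7 z [0.0993 0.1087 0.113 ] bright 99.0
-1 4 6 z [0.097  0.1071 0.1134] bright 80.0
-1 6 21 z [0.0689 0.1007 0.1137] bright 85.0
-1 8 16 z [0.0808 0.1108 0.1158] bright 111.0
-1 10 9 z [0.1116 0.1145 0.1164] bright 138.0
-1 12 9 z [0.1123 0.1142 0.116 ] bright 139.0
-1 14 9 z [0.1126 0.1151 0.1166] bright 146.0
-1 16 12 z [0.1124 0.1153 0.1175] bright 144.0
-1 18 6 z [0.111  0.1142 0.1161] bright 136.0
-1 20 9 z [0.1134 0.1154 0.1168] bright 138.0
-1 22 6 z [0.1145 0.1161 0.118 ] bright 144.0
```

The measured values check out: handle top z 0.128, panel 0.098, and rack 168x118. The card is at about (0.534, 0.1815) with yaw 10.5°. The rack is at about (0.582, -0.143) with yaw -3.7°, and the channel shift is roughly +2.5 mm. Moving above the handle.

```bash
python3 -m creep '[[0,0,0,1,-0.9,0,-1],[0,0,0,1,-0.9,0,-1],[0,0,0,1,-0.9,0,-1],[0,0,0,1,-0.9,0,-1],[0,0,0,1,-0.9,0,-1]]'
python3 -m creep '[[0,0,0,1,0,0,-1],[0,0,0,1,0,0,-1],[0,0,0,1,0,0,-1],[0,0,0,1,0,0,-1],[0,0,0,0.07,0,0,-1]]'
python3 -m creep '[[0,0,-0.33,0,0,0.3,-1],[0,0,-0.33,0,0,0.3,-1],[0,0,-0.33,0,0,0.3,-1],[0,0,-0.33,0,0,0.3,-1],[0,0,0,0,0,0,-1]]'
python3 - <<'E'
from h import *
s=ctrl.state(); print(s['tool_pos'],Rn.from_quat(s['tcp_rot']).as_matrix().round(4))
im,d=grab('wrist'); cv2.imwrite('pics/w1.png',im); m=vision.camera_model('wrist'); print(m)
E
```

```text
time: 0.6
tool_pos: [0.5338, 0.1007, 0.2556]
tcp_rot: [0.707, 0.707, -0.0, -0.0]
wrist_force: [0.1, -0.2, -0.2]
finger_gap: 0.0855
finger_force: 0.0
time: 1.1
tool_pos: [0.5344, 0.1832, 0.2557]
tcp_rot: [0.706, 0.708, -0.0, -0.001]
wrist_force: [-0.4, -0.2, -0.7]
finger_gap: 0.0856
finger_force: 0.0
time: 1.6
tool_pos: [0.5341, 0.1805, 0.2307]
tcp_rot: [0.639, 0.769, -0.001, -0.001]
wrist_force: [-0.8, -0.3, 0.1]
finger_gap: 0.0855
finger_force: 0.0
[0.53407472 0.1804977  0.23073604] [[-1.828e-01  9.831e-01 -3.000e-03]
 [ 9.831e-01  1.828e-01 -1.100e-03]
 [-5.000e-04 -3.100e-03 -1.000e+00]]
{'intrinsics': array([[371.64829954,   0.        , 320.27136519],
       [  0.        , 371.64829954, 239.05591312],
       [  0.        ,   0.        ,   1.        ]]), 'hand_eye': array([[-8.17229715e-05, -9.60616323e-01, -2.77878164e-01,
         6.95542579e-02],
       [ 9.99999933e-01,  2.04708673e-05, -3.64863557e-04,
         1.42690215e-03],
       [ 3.56182295e-04, -2.77878175e-01,  9.60616257e-01,
        -1.17319403e-01],
       [ 0.00000000e+00,  0.00000000e+00,  0.00000000e+00,
         1.00000000e+00]])}
```

View pics/w1.png

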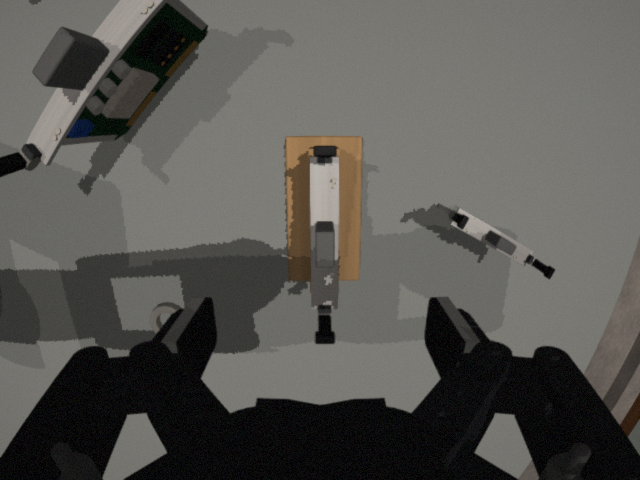

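The wrist view shows the handle at (325,243) between the open fingers, with the card parallel to the image columns. Measuring it in the tool frame.

```bash
cat >> h.py <<'E'
def wristpts(im,d,s):
    m=vision.camera_model('wrist');K=np.array(m['intrinsics']);H=np.array(m['hand_eye'])
    v,u=np.mgrid[0:480,0:640]; a=(u-K[0,2])/K[0,0]; b=(v-K[1,2])/K[0,0]; r=np.hypot(a,b)
    k=np.tan(r)/np.maximum(r,1e-9)
    X=np.stack([a*k*d,b*k*d,d],-1); T=X@H[:3,:3].T+H[:3,3]
    W=T@Rn.from_quat(s['tcp_rot']).as_matrix().T+s['tool_pos']; return T,W
E
python3 - <<'E'
from h import *
im,d=load('wrist'); s=ctrl.state(); T,W=wristpts(im,d,s)
ok=(d>0)&(abs(T[...,1])<.03)&(abs(T[...,0])<.12)
for nm,M in(('handle',ok&(abs(W[...,2]-.128)<.006)&(abs(T[...,0]+0.0)<.03)),('panel',ok&(abs(W[...,2]-.098)<.006)),('base',ok&(abs(W[...,2]-.010)<.005)&(abs(T[...,1])<.04))):
    P=T[M]; print(nm,len(P),np.median(P,0).round(4),cv2.minAreaRect((P[:,:2]*1000).astype(np.float32)),np.median(W[M],0))
E
```

```text
handle 762 [-1.000e-04  3.700e-03  1.032e-01] ((-1.1511497497558594, 4.042301177978516), (24.208982467651367, 12.06860065460205), 0.1074516698718071) [0.53811527 0.18112044 0.1282268 ]
panel 3265 [0.0138 0.0039 0.1329] ((-1.084381103515625, 3.9730663299560547), (19.844724655151367, 112.13211059570312), 89.66598510742188) [0.53703624 0.19477598 0.09849682]
base 5380 [ 0.0074 -0.0126  0.221 ] ((-1.1796722412109375, 0.00174713134765625), (59.99285125732422, 139.0604248046875), 89.99838256835938) [0.52282276 0.18707332 0.01044252]
```

```bash
python3 -m creep '[[0,0,0,-0.05,0.2,0.6,-1],[0,0,0,0,0,0.8,-1],[0,0,0,0,0,0.8,-1],[0,0,0,0,0,0.8,-1],[0,0,0,0,0,0.8,-1]]'
python3 -m creep '[[0,0,0,0,0,0.5,-1],[0,0,0,0,0,0.5,-1],[0,0,0,0,0,0.3,-1],[0,0,0,0,0,0,0],[0,0,0,0,0,0,0]]'
python3 - <<'E'
from h import *
s=ctrl.state(); print(s['tool_pos'],s['finger_gap'])
im,d=grab('wrist'); T,W=wristpts(im,d,s)
ok=(d>0)&(abs(T[...,1])<.03)&(abs(T[...,0])<.12)
for nm,M in(('handle',ok&(abs(W[...,2]-.128)<.006)&(abs(T[...,0]+0.0)<.03)),('panel',ok&(abs(W[...,2]-.098)<.004)&(abs(T[...,1])<.015))):
    P=T[M]; print(nm,len(P),np.median(P,0).round(4),len(P)and cv2.minAreaRect((P[:,:2]*1000).astype(np.float32)))
E
```

```text
time: 2.15
tool_pos: [0.5384, 0.181, 0.1541]
tcp_rot: [0.639, 0.769, -0.001, -0.001]
wrist_force: [-0.3, -0.1, 0.2]
finger_gap: 0.0854
finger_force: 0.0
time: 2.65
tool_pos: [0.5395, 0.1813, 0.1307]
tcp_rot: [0.639, 0.769, 0.0, 0.0]
wrist_force: [-0.5, 0.8, -0.7]
finger_gap: 0.0592
finger_force: 0.0
[0.53952919 0.1812608  0.13070427] 0.05915560452333221
handle 2353 [ 0.0015 -0.0033  0.0031] ((-0.9308032989501953, -12.709522247314453), (33.831581115722656, 24.7177791595459), 88.264892578125)
panel 7216 [ 0.0204 -0.0016  0.0329] ((-1.012786865234375, -1.9448633193969727), (20.323148727416992, 112.01746368408203), 89.6280288696289)
```

```bash
python3 -m creep '[[0,0,0,-0.04,-0.09,0.12,0],[0,0,0,0,0,0,0.3],[0,0,0,0,0,0,0.6],[0,0,0,0,0,0,1],[0,0,0,0,0,0,1]]'
python3 -m creep '[[0,0,0,0,0,0,1],[0,0,0,0,0,0,1],[0,0,0,0,0,0,1],[0,0,0,0,0,0,1],[0,0,0,0,0,0,1]]'
```

```text
time: 3.2
tool_pos: [0.5376, 0.1801, 0.1283]
tcp_rot: [0.639, 0.769, 0.0, 0.0]
wrist_force: [0.2, -0.1, 1.9]
finger_gap: 0.0111
finger_force: 60.0
time: 3.7
tool_pos: [0.5377, 0.1801, 0.1283]
tcp_rot: [0.639, 0.769, 0.0, 0.0]
wrist_force: [-1.1, 0.7, 4.6]
finger_gap: 0.0109
finger_force: 60.3
```

```bash
python3 -m creep '[[0,0,0,0,0,-0.3,1],[0,0,0,0,0,-0.6,1],[0,0,0,0,0,-0.8,1],[0,0,0,0,0,-0.8,1],[0,0,0,0,0,-0.8,1]]'
python3 -m creep '[[0,0,0,0,0,-0.9,1],[0,0,0,0,0,-0.9,1],[0,0,0,0,0,-0.9,1],[0,0,0,0,0,-0.9,1],[0,0,0,0,0,-0.6,1]]'
```

```text
time: 4.2
tool_pos: [0.5375, 0.1801, 0.1956]
tcp_rot: [0.639, 0.769, 0.0, 0.0]
wrist_force: [0.1, -1.2, -3.6]
finger_gap: 0.0106
finger_force: 59.1
time: 4.7
tool_pos: [0.5381, 0.1802, 0.2809]
tcp_rot: [0.639, 0.769, 0.001, 0.001]
wrist_force: [0.4, 0.3, -3.7]
finger_gap: 0.0111
finger_force: 59.2
```

```bash
python3 -m creep '[[0,0,0.59,0,0,0,1],[0,0,0.59,0,0,0,1],[0,0,0.59,0,0,0,1],[0,0,0,-0.5,0.22,0,1],[0,0,0,-1,0.22,0,1]]'
python3 -m creep '[[0,0,0,-1,0.22,0,1],[0,0,0,-1,0.22,0,1],[0,0,0,-1,0.22,0,1],[0,0,0,-1,0.22,0,1],[0,0,0,-1,0.22,0,1]]'
python3 -m creep '[[0,0,0,-1,0.22,0,1],[0,0,0,-1,0.22,0,1],[0,0,0,-1,0.22,0,1],[0,0,0,-1,0.22,0,1],[0,0,0,-1,0.22,0,1]]'
python3 -m creep '[[0,0,0,-1,0.2,0,1],[0,0,0,-1,0.2,0,1],[0,0,0,-1,0,0,1],[0,0,0,-0.5,0,0,1],[0,0,0,0,0,0,1]]'
python3 - <<'E'
from h import *
s=ctrl.state(); print(s['tool_pos'],Rn.from_quat(s['tcp_rot']).as_matrix().round(4))
im,d=grab('wrist'); cv2.imwrite('pics/w2.png',np.clip(im*1.5,0,255).astype(np.uint8))
T,W=wristpts(im,d,s); z=W[...,2]
ok=(d>0)&(W[...,0]>.45)&(W[...,0]<.75)&(W[...,1]<-.03)&(W[...,1]>-.27)
R=ok&(abs(z-.129)<.004); P=W[R]; print('rails+',len(P),cv2.minAreaRect(P[:,:2].astype(np.float32)),np.median(P,0))
R=ok&(abs(z-.118)<.003); P=W[R]; print('blanks',len(P),cv2.minAreaRect(P[:,:2].astype(np.float32)),np.median(P,0))
E
```

```text
time: 5.2
tool_pos: [0.5445, 0.1497, 0.2783]
tcp_rot: [0.728, 0.686, 0.0, 0.0]
wrist_force: [0.4, 0.1, -3.5]
finger_gap: 0.0109
finger_force: 59.2
time: 5.7
tool_pos: [0.5601, 0.0467, 0.2782]
tcp_rot: [0.728, 0.685, -0.0, 0.0]
wrist_force: [0.7, 0.8, -3.8]
finger_gap: 0.011
finger_force: 59.2
time: 6.2
tool_pos: [0.5756, -0.0545, 0.2781]
tcp_rot: [0.728, 0.685, -0.0, 0.0]
wrist_force: [1.1, -0.5, -4.1]
finger_gap: 0.0106
finger_force: 59.2
time: 6.7
tool_pos: [0.5791, -0.1248, 0.278]
tcp_rot: [0.729, 0.684, -0.0, 0.0]
wrist_force: [-0.4, 0.9, -4.2]
finger_gap: 0.0109
finger_force: 59.2
[ 0.57906232 -0.12481387  0.2779583 ] [[ 6.410e-02  9.979e-01 -3.000e-04]
 [ 9.979e-01 -6.410e-02 -3.000e-04]
 [-3.000e-04 -3.000e-04 -1.000e+00]]
rails+ 3254 ((0.5863257050514221, -0.14183270931243896), (0.16038250923156738, 0.11609029024839401), 86.06317138671875) [ 0.60394512 -0.07006369  0.12905993]
blanks 11463 ((0.5867047309875488, -0.13819283246994019), (0.15353606641292572, 0.11700804531574249), 86.30663299560547) [ 0.6128825  -0.13346371  0.11779929]
```

View pics/w2.png

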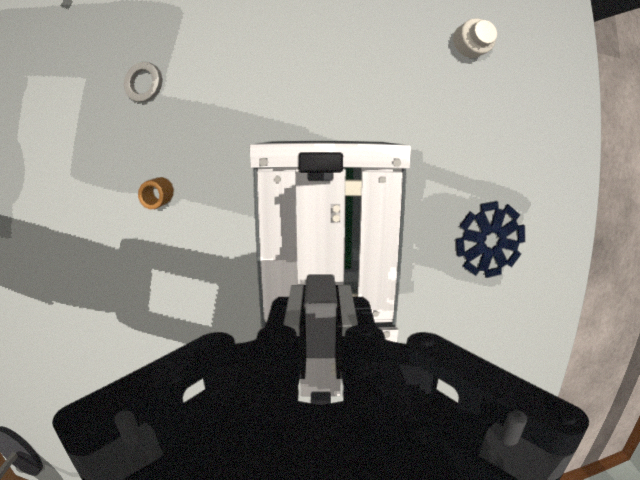

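The wrist view shows the card above the rack with the guide at (352,187). The rack centre in arm coordinates is about (0.5863, -0.1446). Positioning at shift +2.7 mm and going down to just above the guide tops.

```bash
python3 -m creep '[[0,0,0,-0.4,0.2,0,1],[0,0,0,-0.4,0.2,0.3,1],[0,0,0,-0.17,0.16,0.5,1],[0,0,0,0,0,0.5,1],[0,0,0,0,0,0.4,1]]'
python3 -m creep '[[0,0,0,0,0,0.2,1],[0,0,0,0,0,0.1,1],[0,0,0,0,0,0,1],[0,0,0,0,0,0,1],[0,0,0,0,0,0,1]]'
```

```text
time: 7.25
tool_pos: [0.5886, -0.1428, 0.2418]
tcp_rot: [0.729, 0.685, -0.001, -0.001]
wrist_force: [-0.5, -0.1, -4.5]
finger_gap: 0.0106
finger_force: 59.1
time: 7.75
tool_pos: [0.5897, -0.1433, 0.2387]
tcp_rot: [0.729, 0.685, 0.0, 0.001]
wrist_force: [-0.2, 0.3, -3.9]
finger_gap: 0.0109
finger_force: 59.1
```

```bash
python3 -m creep '[[0,0,0,0,0,0.1,1],[0,0,0,0,0,0.05,1],[0,0,0,0,0,0.05,1],[0,0,0,0,0,0.03,1],[0,0,0,0,0,0.03,1]]'
python3 -m creep '[[0,0,0,0,0,0.025,1],[0,0,0,0,0,0.025,1],[0,0,0,0,0,0.025,1],[0,0,0,0,0,0.025,1],[0,0,0,0,0,0,1]]'
```

```text
time: 8.25
tool_pos: [0.5893, -0.1432, 0.2326]
tcp_rot: [0.729, 0.685, -0.0, -0.0]
wrist_force: [-0.2, 0.7, -3.7]
finger_gap: 0.0108
finger_force: 59.1
time: 8.75
tool_pos: [0.5892, -0.1432, 0.2306]
tcp_rot: [0.729, 0.685, -0.0, -0.0]
wrist_force: [-0.3, -0.7, -4.4]
finger_gap: 0.0111
finger_force: 59.2
```

```bash
python3 -m creep '[[0,0,0,0,0,0.03,1],[0,0,0,0,0,0.03,1],[0,0,0,0,0,0.03,1],[0,0,0,0,0,0.03,1],[0,0,0,0,0,0,1]]'
python3 -m creep '[[0,0,0,0,0,0.03,1],[0,0,0,0,0,0.03,1],[0,0,0,0,0,0.03,1],[0,0,0,0,0,0.03,1],[0,0,0,0,0,0,1]]'
```

```text
time: 9.25
tool_pos: [0.5892, -0.1432, 0.2281]
tcp_rot: [0.729, 0.685, -0.0, -0.0]
wrist_force: [-0.2, 0.2, -4.3]
finger_gap: 0.0109
finger_force: 59.2
time: 9.75
tool_pos: [0.5891, -0.1432, 0.2257]
tcp_rot: [0.729, 0.685, -0.0, -0.0]
wrist_force: [-0.3, 0.5, -4.8]
finger_gap: 0.0114
finger_force: 59.2
```

```bash
python3 -m creep '[[0,0,0,0,0,0.05,1],[0,0,0,0,0,0.05,1],[0,0,0,0,0,0.05,1],[0,0,0,0,0,0.05,1],[0,0,0,0,0,0,1]]'
python3 -m creep '[[0,0,0,0,0,0.05,1],[0,0,0,0,0,0.05,1],[0,0,0,0,0,0.05,1],[0,0,0,0,0,0.05,1],[0,0,0,0,0,0,1]]'
```

```text
time: 10.25
tool_pos: [0.5891, -0.1434, 0.2217]
tcp_rot: [0.729, 0.685, -0.0, -0.0]
wrist_force: [-2.0, -1.3, -4.3]
finger_gap: 0.0109
finger_force: 59.2
time: 10.75
tool_pos: [0.5892, -0.1434, 0.2177]
tcp_rot: [0.729, 0.685, -0.0, 0.0]
wrist_force: [-1.6, -1.0, -3.4]
finger_gap: 0.0114
finger_force: 59.3
```

The card is in the guides, 15 mm below their tops, with only light side forces. Easing sideways and continuing down.

```bash
python3 -m creep '[[0,0,0,-0.05,-0.03,0.05,1],[0,0,0,0,0,0.1,1],[0,0,0,0,0,0.1,1],[0,0,0,0,0,0.1,1],[0,0,0,0,0,0,1]]'
python3 -m creep '[[0,0,0,0,0,0.1,1],[0,0,0,0,0,0.15,1],[0,0,0,0,0,0.15,1],[0,0,0,0,0,0.15,1],[0,0,0,0,0,0,1]]'
```

```text
time: 11.25
tool_pos: [0.5887, -0.144, 0.2104]
tcp_rot: [0.729, 0.685, 0.0, -0.0]
wrist_force: [-0.3, 0.1, -5.2]
finger_gap: 0.0108
finger_force: 59.1
time: 11.75
tool_pos: [0.5886, -0.1441, 0.1992]
tcp_rot: [0.729, 0.685, 0.0, -0.0]
wrist_force: [-0.1, 0.8, -4.9]
finger_gap: 0.0108
finger_force: 59.2
```

Free. Resting contact is expected near TCP z 0.154.

```bash
python3 -m creep '[[0,0,0,0,0,0.2,1],[0,0,0,0,0,0.2,1],[0,0,0,0,0,0.2,1],[0,0,0,0,0,0.2,1],[0,0,0,0,0,0.1,1]]'
python3 -m creep '[[0,0,0,0,0,0.2,1],[0,0,0,0,0,0.2,1],[0,0,0,0,0,0.15,1],[0,0,0,0,0,0.15,1],[0,0,0,0,0,0,1]]'
```

```text
time: 12.25
tool_pos: [0.5886, -0.1441, 0.1812]
tcp_rot: [0.729, 0.685, 0.0, -0.0]
wrist_force: [-1.4, -0.1, -4.1]
finger_gap: 0.0108
finger_force: 59.2
time: 12.75
tool_pos: [0.5885, -0.1441, 0.1673]
tcp_rot: [0.729, 0.685, 0.0, -0.0]
wrist_force: [0.1, -0.5, -3.4]
finger_gap: 0.0111
finger_force: 59.1
```

```bash
python3 -m creep '[[0,0,0,0,0,0.1,1],[0,0,0,0,0,0.1,1],[0,0,0,0,0,0.1,1],[0,0,0,0,0,0.1,1],[0,0,0,0,0,0.05,1]]'
python3 -m creep '[[0,0,0,0,0,0.03,1],[0,0,0,0,0,0.03,1],[0,0,0,0,0,0.03,1],[0,0,0,0,0,0.03,1],[0,0,0,0,0,0,1]]'
```

```text
time: 13.25
tool_pos: [0.5886, -0.1442, 0.1586]
tcp_rot: [0.729, 0.685, -0.0, -0.0]
wrist_force: [-1.1, -0.2, -3.2]
finger_gap: 0.011
finger_force: 59.2
time: 13.75
tool_pos: [0.5886, -0.1442, 0.1564]
tcp_rot: [0.729, 0.685, -0.0, -0.0]
wrist_force: [-2.2, -0.7, -3.8]
finger_gap: 0.011
finger_force: 59.2
```

```bash
python3 -m creep '[[0,0,0,0,0,0.025,1],[0,0,0,0,0,0.025,1],[0,0,0,0,0,0.025,1],[0,0,0,0,0,0.025,1],[0,0,0,0,0,0,1]]'
```

```text
time: 14.25
tool_pos: [0.5886, -0.1442, 0.1548]
tcp_rot: [0.729, 0.685, -0.0, -0.0]
wrist_force: [-2.1, 0.4, -1.7]
finger_gap: 0.0109
finger_force: 59.5
```

```bash
python3 -m creep '[[0,0,0,0,-0.02,0.025,1],[0,0,0,0,0,0.025,1],[0,0,0,0,0,0,1],[0,0,0,0,0,0,1],[0,0,0,0,0,0,1]]'
```

```text
time: 14.75
tool_pos: [0.5886, -0.1443, 0.1543]
tcp_rot: [0.729, 0.685, 0.0, 0.0]
wrist_force: [-3.3, 0.1, 3.5]
finger_gap: 0.0111
finger_force: 60.4
```

The card is resting on the connectors, with TCP z exactly as predicted. Letting go.

```bash
python3 -m creep '[[0,0,0,0,0,0,0.7],[0,0,0,0,0,0,0.4],[0,0,0,0,0,0,0.1],[0,0,0,0,0,0,0.1],[0,0,0,0,0,0,0.1]]'
python3 -m creep '[[0,0,0,0,0,0,0.1],[0,0,0,0,0,0,0.1],[0,0,0,0,0,-0.4,0.1],[0,0,0,0,0,-0.8,0.1],[0,0,0,0,0,-1,0.1]]'
python3 -m creep '[[0,0,0,0,0,-1,0.1],[0,0,0,0,0,-0.8,0.3],[0,0,0,0,0,0,0.6],[0,0,0,0,0,0,1],[0,0,0,0,0,0,1]]'
python3 - <<'E'
from h import *
s=ctrl.state(); print(s['tool_pos'])
im,d=grab('wrist'); cv2.imwrite('pics/w3.png',np.clip(im*1.5,0,255).astype(np.uint8))
T,W=wristpts(im,d,s)
M=(d>0)&(abs(T[...,1])<.025)&(abs(T[...,0])<.08)&(abs(W[...,2]-.124)<.0025);P=W[M];print(len(P),np.median(P,0))
M=(d>0)&(abs(T[...,1])<.025)&(abs(T[...,0])<.09)&(W[...,2]>.140)&(T[...,2]>.04);P=T[M];
for x in np.arange(-.085,.085,.01):
  q=P[(P[:,0]>=x)&(P[:,0]<x+.01)]
  if len(q)>3: print(round(x,3),len(q),np.median(q,0).round(4),(s['tool_pos'][2]-q[:,2].min()).round(4))
im2,d2=grab('side'); cv2.imwrite('pics/s3.png',np.clip(cv2.resize(im2[200:400,310:480],None,fx=3,fy=3,interpolation=cv2.INTER_CUBIC)*1.4,0,255).astype(np.uint8))
E
```

```text
time: 15.25
tool_pos: [0.5885, -0.1442, 0.1534]
tcp_rot: [0.729, 0.685, 0.0, 0.0]
wrist_force: [0.2, 0.2, 0.6]
finger_gap: 0.0383
finger_force: 0.0
time: 15.75
tool_pos: [0.5879, -0.1441, 0.1983]
tcp_rot: [0.729, 0.685, -0.0, -0.0]
wrist_force: [-0.2, -0.3, 0.1]
finger_gap: 0.0386
finger_force: 0.0
time: 16.25
tool_pos: [0.5875, -0.1439, 0.2323]
tcp_rot: [0.729, 0.685, -0.0, -0.001]
wrist_force: [-0.2, 0.0, -0.5]
finger_gap: -0.0002
finger_force: 0.0
[ 0.58748868 -0.14390275  0.23232895]
2740 [ 0.59167682 -0.11716913  0.12368076]
-0.015 234 [-0.0085  0.0031  0.0787] 0.1557
-0.005 366 [0.0001 0.0031 0.0787] 0.1554
0.005 394 [0.0102 0.0031 0.0793] 0.1558
0.055 328 [0.0612 0.0034 0.0672] 0.1671
```

View pics/s3.png

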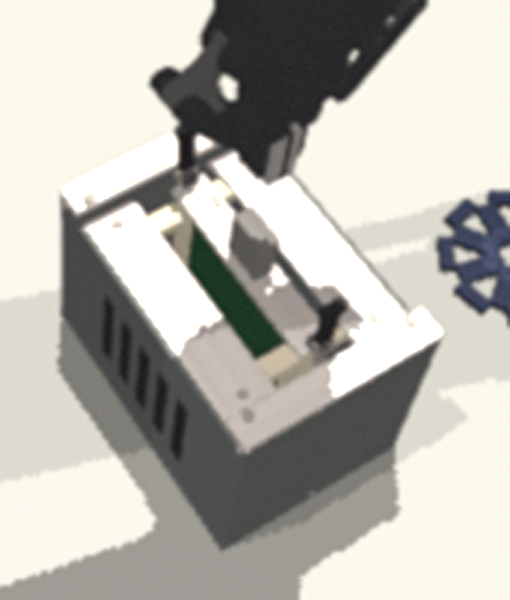

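View pics/w3.png

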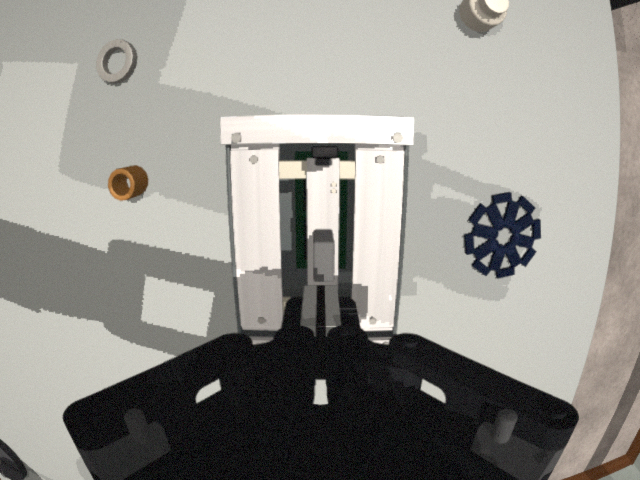

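The side and wrist views show the card seated in both guides, panel top z 0.1237 (expected 0.124). Both levers are open, and the +y lever tip is at (325,152) in the wrist view. Next I go outside the +y lever with the fingers shut.

```bash
python3 -c "
from bench import ctrl; print(ctrl.tip_extent)"
python3 -m creep '[[0,0,0,1,0.06,0,1],[0,0,0,1,0,0,1],[0,0,0,1,0,0,1],[0,0,0,1,0,0,1],[0,0,0,0.3,0,0.3,1]]'
python3 -m creep '[[0,0,0,0,0,0.8,1],[0,0,0,0,0,0.8,1],[0,0,0,0,0,0.7,1],[0,0,0,0,0,0.2,1],[0,0,0,0,0,0,1]]'
```

```text
0.025
time: 16.85
tool_pos: [0.595, -0.0568, 0.2272]
tcp_rot: [0.728, 0.685, 0.0, -0.0]
wrist_force: [-0.1, -0.0, -0.9]
finger_gap: -0.0002
finger_force: 0.0
time: 17.35
tool_pos: [0.5937, -0.0588, 0.1755]
tcp_rot: [0.729, 0.684, -0.001, -0.001]
wrist_force: [-0.2, 0.5, 0.3]
finger_gap: -0.0001
finger_force: 0.0
```

```bash
python3 -m creep '[[0,0,0,-0.25,0,0,1],[0,0,0,-0.25,0,0,1],[0,0,0,-0.25,0,0,1],[0,0,0,-0.15,0,0,1],[0,0,0,0,0,0,1]]'
python3 -m creep '[[0,0,0,-0.2,0,0,1],[0,0,0,-0.2,0,0,1],[0,0,0,-0.2,0,0,1],[0,0,0,-0.15,0,0,1],[0,0,0,0,0,0,1]]'
```

```text
time: 17.85
tool_pos: [0.594, -0.0769, 0.1781]
tcp_rot: [0.729, 0.684, 0.0, 0.0]
wrist_force: [-0.5, 1.8, 0.7]
finger_gap: -0.0
finger_force: 0.6
time: 18.35
tool_pos: [0.5927, -0.092, 0.1773]
tcp_rot: [0.729, 0.684, -0.0, 0.0]
wrist_force: [0.6, 0.1, -1.7]
finger_gap: 0.0
finger_force: 0.3
```

```bash
python3 -m creep '[[0,0,0,-0.08,0,0.12,1],[0,0,0,-0.08,0,0.13,1],[0,0,0,-0.08,0,0.13,1],[0,0,0,-0.08,0,0.14,1],[0,0,0,0,0,0,1]]'
```

```text
time: 18.85
tool_pos: [0.5928, -0.0983, 0.1678]
tcp_rot: [0.729, 0.685, 0.0, 0.001]
wrist_force: [0.5, 0.1, 4.2]
finger_gap: -0.0001
finger_force: 1.7
```

```bash
python3 -m creep '[[0,0,0,-0.04,0,0.1,1],[0,0,0,-0.04,0,0.1,1],[0,0,0,-0.03,0,0.1,1],[0,0,0,0,0,0.05,1],[0,0,0,0,0,0,1]]'
python3 -m creep '[[0,0,0,-0.03,0,0.08,1],[0,0,0,-0.03,0,0.08,1],[0,0,0,-0.02,0,0.08,1],[0,0,0,0,0,0,1],[0,0,0,0,0,0,1]]'
```

```text
time: 19.35
tool_pos: [0.593, -0.1004, 0.1624]
tcp_rot: [0.729, 0.685, 0.0, 0.001]
wrist_force: [-2.6, 1.1, 10.0]
finger_gap: 0.0002
finger_force: 4.8
time: 19.85
tool_pos: [0.5927, -0.1006, 0.1563]
tcp_rot: [0.729, 0.684, 0.001, -0.0]
wrist_force: [-0.9, 3.1, 5.5]
finger_gap: 0.0
finger_force: 3.4
```

```bash
python3 -m creep '[[0,0,0,-0.02,0,0.05,1],[0,0,0,-0.02,0,0.05,1],[0,0,0,0,0,0.04,1],[0,0,0,0,0,0,1],[0,0,0,0,0,0,1]]'
```

```text
time: 20.35
tool_pos: [0.5928, -0.1009, 0.1548]
tcp_rot: [0.729, 0.684, 0.001, -0.001]
wrist_force: [-3.1, 5.5, 10.8]
finger_gap: -0.0002
finger_force: 6.1
```

```bash
python3 -m creep '[[0,0,0,0,0,0.04,1],[0,0,0,0,0,0.03,1],[0,0,0,0,0,0,1],[0,0,0,0,0,0,1],[0,0,0,0,0,0,1]]'
```

```text
time: 20.85
tool_pos: [0.5929, -0.1009, 0.1546]
tcp_rot: [0.729, 0.685, 0.001, -0.001]
wrist_force: [-4.6, 6.2, 16.8]
finger_gap: 0.0
finger_force: 8.4
```

Hard stop reached with light force. Lifting, going outside the -y lever, and checking.

```bash
python3 -m creep '[[0,0,0,0,0,-0.4,1],[0,0,0,0,0,-1,1],[0,0,0,0,0,-1,1],[0,0,0,0,0,-0.8,1],[0,0,0,-0.7,-0.04,0,1]]'
python3 -m creep '[[0,0,0,-1,0,0,1],[0,0,0,-1,0,0,1],[0,0,0,-1,0,0,1],[0,0,0,-1,0,0,1],[0,0,0,-1,0,0,1]]'
python3 -m creep '[[0,0,0,-0.9,0,0,1],[0,0,0,0,0,0,1],[0,0,0,0,0,0,1],[0,0,0,0,0,0,1],[0,0,0,0,0,0,1]]'
python3 - <<'E'
from h import *
s=ctrl.state(); C=np.array([.5886,-.1443]); e=s['tool_pos'][:2]-C; print(s['tool_pos'],e@[.064,.998],e@[.998,-.064])
im,d=grab('wrist'); cv2.imwrite('pics/w4.png',np.clip(im*1.5,0,255).astype(np.uint8))
T,W=wristpts(im,d,s); U=(W[...,:2]-C)@np.array([.064,.998]); V=(W[...,:2]-C)@np.array([.998,-.064])
M=(d>0)&(abs(V)<.009)&(abs(U)<.09)&(T[...,2]>.035)
for x in np.arange(-.07,.07,.006):
  q=W[M&(U>=x)&(U<x+.006)]
  if len(q)>3: print(round(x,3),len(q),np.percentile(q[:,2],[10,50,95]).round(4))
E
```

```text
time: 21.35
tool_pos: [0.5921, -0.1163, 0.2178]
tcp_rot: [0.728, 0.685, 0.001, 0.002]
wrist_force: [0.4, -0.4, -0.3]
finger_gap: 0.0
finger_force: 0.0
time: 21.85
tool_pos: [0.5829, -0.2178, 0.2134]
tcp_rot: [0.729, 0.684, -0.001, -0.001]
wrist_force: [-0.5, -0.1, -0.3]
finger_gap: -0.0001
finger_force: 0.0
time: 22.35
tool_pos: [0.583, -0.2332, 0.215]
tcp_rot: [0.729, 0.685, 0.0, -0.0]
wrist_force: [-0.1, 0.1, 0.0]
finger_gap: -0.0004
finger_force: 0.0
[ 0.58302344 -0.23318655  0.21496056] -0.08906567333328909 0.00012333456621475012
-0.07 212 [0.1282 0.1291 0.1303]
-0.058 584 [0.1315 0.1657 0.1674]
-0.052 426 [0.1235 0.1247 0.1655]
-0.046 338 [0.1232 0.124  0.1252]
-0.04 336 [0.1229 0.1239 0.1251]
-0.034 312 [0.1227 0.1234 0.1244]
-0.028 337 [0.1222 0.1231 0.1242]
-0.022 339 [0.1219 0.1229 0.124 ]
-0.016 331 [0.1219 0.1227 0.1295]
-0.01 417 [0.1222 0.1515 0.153 ]
-0.004 373 [0.1222 0.1517 0.1532]
0.002 351 [0.122  0.1515 0.1528]
0.008 355 [0.1215 0.1512 0.1526]
0.014 96 [0.1207 0.1217 0.1511]
0.02 434 [0.1201 0.1218 0.1358]
0.026 290 [0.1206 0.1338 0.1354]
0.032 276 [0.1198 0.1312 0.1329]
0.038 287 [0.1196 0.1291 0.1318]
0.044 284 [0.1193 0.1275 0.13  ]
0.05 290 [0.1188 0.1261 0.1284]
0.056 99 [0.1193 0.127  0.1284]
```

View pics/w4.png

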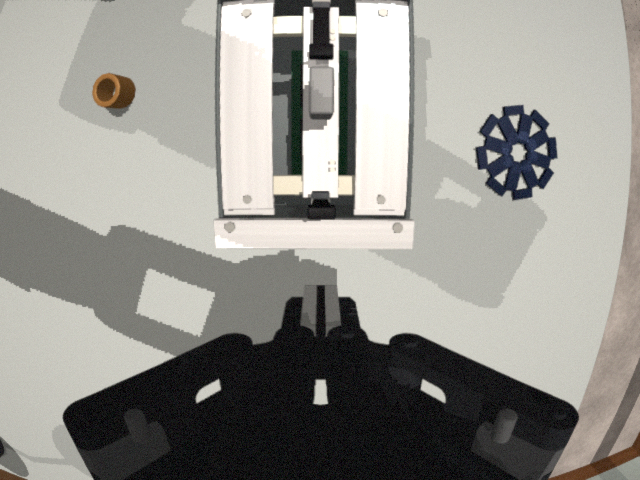

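The view shows lever a, at (321,30), folded flat, and its end of the panel drawn down (0.1188). Lever b, at (320,205), is still open. Same path mirrored for b.

```bash
python3 -m creep '[[0,0,0,0,0,0.5,1],[0,0,0,0,0,0.7,1],[0,0,0,0,0,0.6,1],[0,0,0,0,0,0.2,1],[0,0,0,0,0,0,1]]'
python3 -m creep '[[0,0,0,0.3,0,0,1],[0,0,0,0.3,0,0,1],[0,0,0,0.25,0,0,1],[0,0,0,0.15,0,0,1],[0,0,0,0,0,0,1]]'
python3 -m creep '[[0,0,0,0.2,0,0,1],[0,0,0,0.2,0,0,1],[0,0,0,0.2,0,0,1],[0,0,0,0.2,0,0,1],[0,0,0,0,0,0,1]]'
```

```text
time: 22.9
tool_pos: [0.5819, -0.2334, 0.173]
tcp_rot: [0.729, 0.685, -0.001, -0.002]
wrist_force: [1.1, -0.3, 0.7]
finger_gap: 0.0001
finger_force: 0.0
time: 23.4
tool_pos: [0.5845, -0.2134, 0.1755]
tcp_rot: [0.729, 0.685, 0.0, 0.0]
wrist_force: [0.3, 0.1, -0.0]
finger_gap: -0.0
finger_force: 0.0
time: 23.9
tool_pos: [0.5853, -0.1974, 0.1752]
tcp_rot: [0.729, 0.685, 0.0, -0.0]
wrist_force: [1.0, -0.4, 1.1]
finger_gap: 0.0003
finger_force: 0.3
```

```bash
python3 -m creep '[[0,0,0,0.09,0,0.08,1],[0,0,0,0.09,0,0.1,1],[0,0,0,0.09,0,0.11,1],[0,0,0,0.08,0,0.12,1],[0,0,0,0,0,0,1]]'
python3 -m creep '[[0,0,0,0.04,0,0.1,1],[0,0,0,0.04,0,0.1,1],[0,0,0,0.03,0,0.1,1],[0,0,0,0,0,0,1],[0,0,0,0,0,0,1]]'
```

```text
time: 24.4
tool_pos: [0.5861, -0.1913, 0.1679]
tcp_rot: [0.729, 0.685, 0.0, 0.001]
wrist_force: [-1.0, -0.7, 5.8]
finger_gap: -0.0002
finger_force: 2.4
time: 24.9
tool_pos: [0.5873, -0.191, 0.1649]
tcp_rot: [0.729, 0.685, -0.0, 0.003]
wrist_force: [-3.5, -2.7, 13.4]
finger_gap: -0.0001
finger_force: 6.5
```

```bash
python3 -m creep '[[0,0,0,0,0,0.08,1],[0,0,0,0,0,0.08,1],[0,0,0,0,0,0.06,1],[0,0,0,0,0,0,1],[0,0,0,0,0,0,1]]'
```

```text
time: 25.4
tool_pos: [0.587, -0.19, 0.158]
tcp_rot: [0.729, 0.685, 0.0, 0.002]
wrist_force: [0.8, -3.0, 4.7]
finger_gap: 0.0002
finger_force: 2.8
```

```bash
python3 -m creep '[[0,0,0,0,0,0.08,1],[0,0,0,0,0,0.07,1],[0,0,0,0,0,0.05,1],[0,0,0,0,0,0,1],[0,0,0,0,0,0,1]]'
```

```text
time: 25.9
tool_pos: [0.5862, -0.1892, 0.1528]
tcp_rot: [0.729, 0.685, 0.0, 0.001]
wrist_force: [0.9, -2.5, 4.6]
finger_gap: 0.0
finger_force: 2.5
```

```bash
python3 -m creep '[[0,0,0,0,0,0.05,1],[0,0,0,0,0,0.05,1],[0,0,0,0,0,0.03,1],[0,0,0,0,0,0,1],[0,0,0,0,0,0,1]]'
```

```text
time: 26.4
tool_pos: [0.5867, -0.1895, 0.1521]
tcp_rot: [0.729, 0.685, 0.0, 0.001]
wrist_force: [-1.1, -2.4, 10.5]
finger_gap: -0.0002
finger_force: 5.6
```

```bash
python3 -m creep '[[0,0,0,0,0,0.05,1],[0,0,0,0,0,0.05,1],[0,0,0,0,0,0,1],[0,0,0,0,0,0,1],[0,0,0,0,0,0,1]]'
python3 -m creep '[[0,0,0,0,0,-0.5,1],[0,0,0,0,0,-1,1],[0,0,0,0,0,-1,1],[0,0,0,-1,0,-0.7,1],[0,0,0,-1,0,0,1]]'
python3 -m creep '[[0,0,0,-0.3,0,0,1],[0,0,0,0,0,0,1],[0,0,0,0,0,0,1],[0,0,0,0,0,0,1],[0,0,0,0,0,0,1]]'
python3 - <<'E'
from h import *
s=ctrl.state(); C=np.array([.5886,-.1443]); e=s['tool_pos'][:2]-C; print(s['tool_pos'],e@[.064,.998],e@[.998,-.064])
im,d=grab('wrist'); cv2.imwrite('pics/w5.png',np.clip(im*1.5,0,255).astype(np.uint8))
T,W=wristpts(im,d,s); U=(W[...,:2]-C)@np.array([.064,.998]); V=(W[...,:2]-C)@np.array([.998,-.064])
for lab,M0 in (('lever',abs(V-.0)<.0035),('panel',(abs(V-.0)>.0065)&(abs(V)<.0085))):
  M=(d>0)&M0&(abs(U)<.09)&(T[...,2]>.035)
  print(lab,[(int(x*1e3),*(np.percentile(W[M&(U>=x)&(U<x+.006)][:,2],[50,90])*1e4).astype(int)) for x in np.arange(-.066,.066,.006) if (M&(U>=x)&(U<x+.006)).sum()>5])
E
```

```text
time: 26.9
tool_pos: [0.5868, -0.1895, 0.1518]
tcp_rot: [0.729, 0.685, 0.0, 0.001]
wrist_force: [-3.8, -0.5, 16.5]
finger_gap: 0.0002
finger_force: 8.6
time: 27.4
tool_pos: [0.5838, -0.2283, 0.2129]
tcp_rot: [0.728, 0.685, 0.001, 0.0]
wrist_force: [0.1, -0.4, 0.8]
finger_gap: 0.0
finger_force: 0.0
time: 27.9
tool_pos: [0.5827, -0.234, 0.2112]
tcp_rot: [0.729, 0.685, -0.0, -0.001]
wrist_force: [-0.1, 0.2, 0.4]
finger_gap: 0.0
finger_force: 0.0
[ 0.58273127 -0.2340477   0.21119927] -0.08994380078358097 -0.00011313531433573472
lever [(-66, np.int64(1249), np.int64(1261)), (-60, np.int64(1258), np.int64(1266)), (-54, np.int64(1254), np.int64(1263)), (-48, np.int64(1262), np.int64(1270)), (-42, np.int64(1272), np.int64(1280)), (-36, np.int64(1278), np.int64(1290)), (-30, np.int64(1292), np.int64(1301)), (-24, np.int64(1185), np.int64(1301)), (-18, np.int64(1185), np.int64(1473)), (-12, np.int64(1477), np.int64(1486)), (-6, np.int64(1478), np.int64(1489)), (0, np.int64(1480), np.int64(1487)), (5, np.int64(1476), np.int64(1486)), (11, np.int64(1182), np.int64(1189)), (17, np.int64(1306), np
[... 316 characters left out ...]
t64(1188)), (-48, np.int64(1177), np.int64(1184)), (-42, np.int64(1182), np.int64(1192)), (-36, np.int64(1179), np.int64(1189)), (-30, np.int64(1182), np.int64(1291)), (-24, np.int64(1180), np.int64(1278)), (-18, np.int64(1180), np.int64(1188)), (-12, np.int64(1181), np.int64(1477)), (-6, np.int64(1184), np.int64(1473)), (0, np.int64(1188), np.int64(1476)), (5, np.int64(1182), np.int64(1475)), (11, np.int64(1176), np.int64(1187)), (17, np.int64(1182), np.int64(1322)), (23, np.int64(1185), np.int64(1315)), (29, np.int64(1181), np.int64(1193)), (35, np.int64(1178), np.int64(1194)), (41, np.int64(1179), np.int64(1189)), (47, np.int64(1180), np.int64(1192)), (53, np.int64(1175), np.int64(1179))]
```

The panel is level at 0.118, so the card is home. Lever b lies at about 9°, lever a at about 11–12°. I'll give a one gentle extra press for margin.

```bash
python3 -m creep '[[0,0,0,1,0,0,1],[0,0,0,1,0,0,1],[0,0,0,1,0,0,1],[0,0,0,1,0,0,1],[0,0,0,1,0,0,1]]'
python3 -m creep '[[0,0,0,1,0,0,1],[0,0,0,0.6,0,0.5,1],[0,0,0,0,0,0.8,1],[0,0,0,0,0,0.8,1],[0,0,0,0,0,0.4,1]]'
python3 -m creep '[[0,0,0,0,0,0.15,1],[0,0,0,0,0,0.05,1],[0,0,0,0,0,0.05,1],[0,0,0,0,0,0,1],[0,0,0,0,0,0,1]]'
```

```text
time: 28.45
tool_pos: [0.5891, -0.1326, 0.212]
tcp_rot: [0.729, 0.685, 0.0, -0.0]
wrist_force: [-0.1, -0.2, -0.0]
finger_gap: -0.0002
finger_force: 0.0
time: 28.95
tool_pos: [0.5893, -0.1031, 0.1583]
tcp_rot: [0.729, 0.684, -0.001, -0.002]
wrist_force: [0.5, -0.5, -1.0]
finger_gap: -0.0001
finger_force: 0.0
time: 29.45
tool_pos: [0.5917, -0.1034, 0.1576]
tcp_rot: [0.729, 0.684, 0.0, 0.001]
wrist_force: [-0.2, 0.1, 1.0]
finger_gap: 0.0001
finger_force: 0.0
```

```bash
python3 -m creep '[[0,0,0,0,0,0.08,1],[0,0,0,0,0,0.06,1],[0,0,0,0,0,0.05,1],[0,0,0,0,0,0.04,1],[0,0,0,0,0,0,1]]'
python3 -m creep '[[0,0,0,0,0,0.04,1],[0,0,0,0,0,0.03,1],[0,0,0,0,0,0,1],[0,0,0,0,0,0,1],[0,0,0,0,0,0,1]]'
```

```text
time: 29.95
tool_pos: [0.5917, -0.1032, 0.1529]
tcp_rot: [0.729, 0.685, 0.0, 0.001]
wrist_force: [-0.0, -0.5, 2.7]
finger_gap: -0.0001
finger_force: 1.5
time: 30.45
tool_pos: [0.592, -0.1032, 0.1526]
tcp_rot: [0.729, 0.685, 0.0, 0.001]
wrist_force: [-1.9, 0.2, 7.4]
finger_gap: 0.0005
finger_force: 3.8
```

```bash
python3 -m creep '[[0,0,0,0,0,0.05,1],[0,0,0,0,0,0.04,1],[0,0,0,0,0,0,1],[0,0,0,0,0,0,1],[0,0,0,0,0,0,1]]'
python3 -m creep '[[0,0,0,0,0,-0.5,1],[0,0,0,0,0,-1,1],[0,0,0,0,0,-1,1],[0,0,0,-1,0,-0.7,1],[0,0,0,-1,0,0,1]]'
python3 -m creep '[[0,0,0,-1,0,0,1],[0,0,0,-1,0,0,1],[0,0,0,-1,0,0,1],[0,0,0,-1,0,0,1],[0,0,0,-0.5,0,0,1]]'
python3 -m creep '[[0,0,0,0,0,0,1],[0,0,0,0,0,0,1],[0,0,0,0,0,0,1],[0,0,0,0,0,0,1],[0,0,0,0,0,0,1]]'
python3 - <<'E'
from h import *
s=ctrl.state(); C=np.array([.5886,-.1443])
im,d=grab('wrist')
T,W=wristpts(im,d,s); U=(W[...,:2]-C)@np.array([.064,.998]); V=(W[...,:2]-C)@np.array([.998,-.064])
for lab,M0 in (('lever',abs(V-.0)<.0035),('panel',(abs(V-.0)>.0065)&(abs(V)<.0085))):
  M=(d>0)&M0&(abs(U)<.09)&(T[...,2]>.035)
  for sg in(1,-1):
    q=M&(sg*U>(.031 if lab=='lever' else 0.02))&(sg*U<.05); p=np.polyfit(sg*U[q],W[...,2][q],1); print(lab,sg,np.degrees(np.arctan(p[0])),np.median(W[...,2][q]))
E
```

```text
time: 30.95
tool_pos: [0.5921, -0.1032, 0.1523]
tcp_rot: [0.729, 0.685, 0.0, 0.001]
wrist_force: [-4.2, 1.4, 13.6]
finger_gap: 0.0
finger_force: 6.8
time: 31.45
tool_pos: [0.5901, -0.1432, 0.2156]
tcp_rot: [0.728, 0.685, 0.001, 0.002]
wrist_force: [0.2, 0.0, -0.3]
finger_gap: -0.0
finger_force: 0.0
time: 31.95
tool_pos: [0.5826, -0.2344, 0.2125]
tcp_rot: [0.729, 0.684, -0.0, -0.0]
wrist_force: [-0.1, 0.1, 1.1]
finger_gap: 0.0001
finger_force: 0.0
time: 32.45
tool_pos: [0.5832, -0.2321, 0.2132]
tcp_rot: [0.729, 0.685, 0.0, -0.0]
wrist_force: [0.7, -1.1, -0.7]
finger_gap: 0.0002
finger_force: 0.0
lever 1 -8.344511542296969 0.1266120773428448
lever -1 -7.354476137087755 0.12689323976786887
panel 1 -11.91057202545241 0.11800983027582916
panel -1 -6.9631328196507924 0.11798248918018804
```

Both levers lie at about 8° (closed), the panel is at 0.118, and the robot is clear of everything.

```bash
python3 -c "
from bench import ctrl; print(ctrl.job_done())"
```

```text
the job is handed in; nothing more can be done
None
```

The card is back in the rack and fully home, both ejector levers lie flat, the loose parts were not touched, and the job was handed in at about 32.5 s; no verdict came back.

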